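Step the bench transformer up one notch and switch it on

ROBOT

A 6-joint arm with a two-finger parallel gripper is mounted at the origin on the work surface. World frame = base frame: x ahead of the robot, y to its left, z up, the work surface at z = 0. Lengths are in m, angles in rad, forces in N, time in s.
With the tool pointing down it reaches from about 0.15 to 0.775 m from the base axis. Payload 6.1 kg.
Tool frame: the origin (TCP) lies between the finger pads; the fingertips stand 17 mm ahead of it and the grasp point (between the pads) lies 2 mm behind it; z points along the fingers, y is the line along which they close (so a half turn about z gives the same grasp; the last joint's range is limited). The gripper opens to 85 mm and grips with 20 to 120 N. Pads are 22 mm wide; open, the fingers measure 114 mm over their backs; the gripper's body (76 mm by 85 mm) begins 54 mm behind the grasp point. The pads swing forward as they close: fully open they stand 13 mm farther back than shut.
Start: joints at [0, 0.126, -0.04, 1.405, 0, 1.571], TCP at [0.525, -0, 0.248] pointing down, gripper open.
Joint ranges: [-2.72, 2.72], [-0.95, 1.95], [-1.27, 1.35], [-1.78, 2.02], [-1.46, 1.47], [-3.14, 3.14]. Speed limits (rad/s): [2.39, 2.39, 3.01, 3.14, 3.14, 3.14].

INTERFACE

Orientations are given as a unit quaternion [w, x, y, z].
In Python, from workcell import robot, cams gives the robot as it stands.
- The arm moves only by the tool arm_command, never from a script. Its argument "motion" is a list of rows, each a list of 7 numbers: the shift along the world's x, y, z in cm, then the turn, a rotation vector about the world's x, y, z in rad, then the opening in per cent of the stroke, from 0 (shut) to 100 (fully open). In form: [[dx, dy, dz, ax, ay, az, claw], ...]. A call has 1 to 8 rows; each row is the pose to reach, as a shift and turn from the pose commanded when the call began; what a row does not reach only later rows make up. A row lasts 1/8 s, in which the tool goes at most 62.5 mm and 10.7 degrees, less where a joint would pass 70% of its speed; a pose out of reach is approached as far as the arm can. A call with a gripper value outside its range is refused whole. The fingers move at their own pace and stop on an object; "force" is the grip in N (left out, the last holds). Time passes only in rows, so rows that repeat a pose let the fingers close. It gives the time, the measured TCP pose, the force, the opening and the grip force at its end, in the units of the state.
- robot.get_state(): the state, without advancing time (a new reading comes with each control period).
- cams.get_image(name): name is "scene" or "side" or "wrist"; returns the picture (384x512x3 uint8, blue, green, red); there is no depth.
- cams.camera_info(name): a dict with "fx", "fy", "cx", "cy" (pixels), "R" (3x3) and "t" (3): a world point X has camera coordinates R X + t. Camera axes: x right, y down, z forward; pixel columns grow to the right and rows downward; lengths in m; the calibration is good to about 2 mm. The wrist camera is an equidistant fisheye: a pixel r from the principal point sees the ray r / f radians off the axis. A picture is of the moment at which its call begins: read the wrist's pose just before it. camera_info takes no time and is no camera call; for the wrist camera it gives the pose at the moment of the call.
- robot.job_done(): hands the job in; it is judged then, once.
The state is a dict: "t": time; "joint_positions": joint angles; "qd": joint speeds; "joint_efforts": joint torques, N m; "eef_pos": TCP position; "eef_rot": TCP orientation; "ft_force": force on the tool from outside, world axes, zero at the start; "ft_torque": the same for the moment, N m; "width": finger opening in m; "gripper_force": force on a finger pad.
Only numpy, scipy, OpenCV 4.12 (cv2) and the standard library are available. Lean on these libraries where they do the work, as an engineer would, in place of code of your own. Each camera call takes 0.05 s, during which the arm holds its last target. There are 200 camera calls.

TASK

Turn the big knurled dial on top of the bench transformer clockwise with a fingertip by one click, from the short mark into the next notch at the medium mark, never letting it run on to the long mark. Then press the push button on the grey switch box fully down and let it come up again. Touch only: do not lift or tip the switch box or shove it along the bench, and leave the other things where they are.

Things in the scene. Friction and masses are not known exactly. Their poses are not given: they have to be found in the camera images.
- transformer: bench transformer: black steel box 180 mm square, bolted down, metal top plate 118 mm above the bench. Origin: underside centre, on the dial's vertical axis; -x is its front (two outlets, small fuse cap), z up. Three black radial marks on the plate round the dial, clockwise from above: short in direction (-0.71,-0.71) of this frame, medium straight to the front (-x), long at (-0.71,+0.71)
- dial_top (a point): centre of the flat top of the big black knurled dial on the transformer, 145 mm above the bench. Dial: 96 mm across its 36 vertical ridges (2 mm proud), 24 mm tall, white pointer line on top. Too wide to grip; it turns under a fingertip pressed on the top 25 to 40 mm from the axis (8 to 15 N down) and moved along the arc, or dragged along the rim
- dial (a joint): dial angle, rad, growing clockwise from above. Notches at 0 (pointer at the short mark), 0.785 (medium) and 1.57 (long); stops 0.12 beyond the outer ones. A spring detent pulls it into the nearest notch; crests midway, at 0.39 and 1.18; about 0.12 N m to climb out of a notch, after the crest it snaps on by itself
- switch_box: loose grey plastic switch box, 64 x 90 mm (x, y), 40 mm high, about 0.45 kg, standing on the bench, with one round push button in a round black housing on its top. Origin: centre of its underside, z up
- start_top (a point): centre of the upper face of the push button on the switch box (light cap, 30 mm across); pressed straight down
- start (a joint): travel of the push button in m: 0 up, 0.006 fully down (about 5 N); springs back when released
- tape_roll: bystander: grey roll of tape lying flat, 90 mm across, 25 mm high; origin centre of underside
- screw_jar: bystander: clear jar with black cap, 60 mm across, 75 mm high; origin centre of underside
- screwdriver: bystander: screwdriver lying on the bench to the right of the transformer, its length along its x axis
- multimeter: bystander: black hand meter lying flat, 75 x 140 mm (x, y), 40 mm high over its small selector; origin centre of underside
- relay: bystander: small plug-in relay, clear cap on a black foot, 36 mm square, 34 mm high, standing in front of the transformer; origin centre of underside
Things that resemble listed ones, but are neither listed nor needed, are in the scene too. Leave any orange or turquoise look-alike of the switch_box alone.

How it is judged:
By the outcome, as a careful person would: the job done as asked, in the order asked, and still so for the second after the job is handed in, with the robot touching nothing.
It also fails if it takes over 58 s, if anything falls off the work surface, if the arm or the gripper's body presses on something with over 40 N, if the wrist force passes 120 N, or if a joint passes its speed limit or range.

## Working session

There is one attempt and no reset: what is moved stays moved. The work goes in short steps, Python scripts to look and compute and a tool call to move; the robot and the scene stay as the last step left them, time stands still between calls to the robot, and variables do not carry over. Pictures are saved under pics/ and viewed, at most 10 in all, crops included, and the job is handed in when it is done.

Besides the shell and the picture viewer there is one more tool, called after "Call:" in YAML: its name, and indented under it one key for each argument. arm_command: Moves the arm, as the interface text tells. Its arguments: {"type":"object","properties":{"motion":{"type":"array"},"force":{"type":"number"}},"required":["motion"]}

```bash
mkdir -p pics; python3 - <<'E'
from workcell import robot,cams
import cv2,numpy as np
for n in("scene","side"):
    im=cams.get_image(n); cv2.imwrite(f"pics/{n}0.png",im)
    cv2.imwrite(f"pics/{n}0b.png",cv2.resize(im,(800,600),interpolation=cv2.INTER_CUBIC))
    c=cams.camera_info(n);print(n,c)
s=robot.get_state();print(s)
E
```

```text
scene {'fx': 384.719189863567, 'fy': 384.719189863567, 'cx': 252.3442055525463, 'cy': 195.3089107646315, 'R': array([[ 0.22574506,  0.97414446, -0.00904142],
       [ 0.63974061, -0.15523797, -0.75275037],
       [-0.73469117,  0.16414551, -0.65824398]]), 't': array([-0.10229847, -0.20321469,  1.36626178])}
side {'fx': 428.22797391593616, 'fy': 428.22797391593616, 'cx': 254.1969857619817, 'cy': 193.10844021268292, 'R': array([[ 0.89754517, -0.44091981, -0.00154782],
       [-0.3179886 , -0.64486417, -0.69500608],
       [ 0.30544382,  0.62429154, -0.71900219]]), 't': array([-0.40520363,  0.22867662,  1.32277366])}
{'t': 0.1, 'joint_positions': array([-4.64645142e-05,  1.26338132e-01, -4.04813221e-02,  1.40540109e+00,
        2.62543043e-05,  1.57084126e+00]), 'qd': array([-0.00072778, -0.00162818,  0.00275255,  0.00112978, -0.0006191 ,
       -0.00054497]), 'joint_efforts': array([-1.61755201e-03, -4.36907172e+01,  3.53606522e+01,  1.36335523e-02,
       -5.14612566e-05,  1.73892335e-06]), 'eef_pos': array([ 5.24667621e-01, -1.70666024e-05,  2.47608403e-01]), 'eef_rot': array([-5.12820204e-04,  7.07138921e-01,  7.07074281e-01, -4.94254841e-04]), 'ft_force': array([-0.70678791, -0.91912944,  0.23449325]), 'ft_torque': array([0.04602012, 0.00552632, 0.01207386]), 'gripper_force': 0.0, 'width': 0.08533475152119165}
```

View pics/scene0b.png

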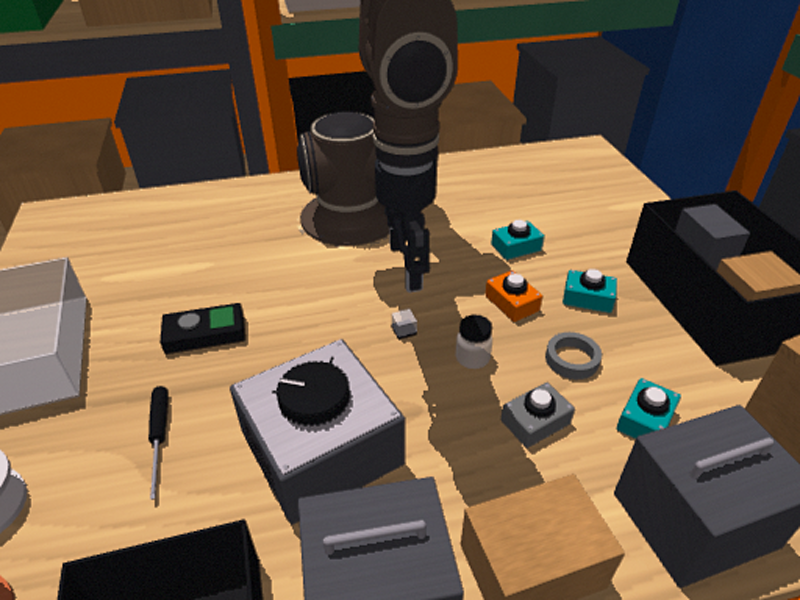

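View pics/side0b.png

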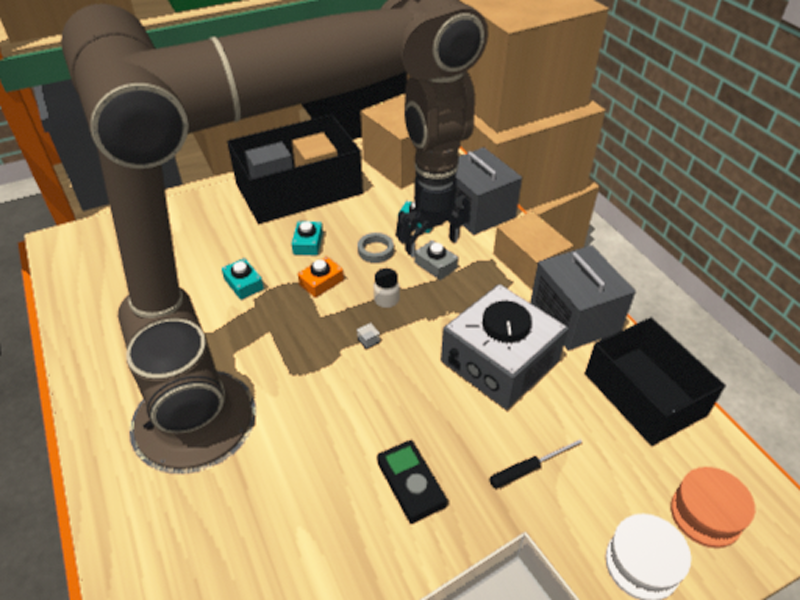

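The scene view shows the dial at (313,388) and the grey switch box at (540,405). Possible mix-ups are orange (514,290) and turquoise (518,235), (592,285) and (652,402). In the side view the dial is at (507,320) and the grey box at (437,255). The only grey box is the choice, and I'll check it in close crops.

```bash
python3 - <<'E'
import cv2,numpy as np
def crop(n,x,y,w,h,k): 
    return cv2.resize(cv2.imread(f"pics/{n}0.png")[y:y+h,x:x+w],None,fx=k,fy=k,interpolation=cv2.INTER_CUBIC)
# scene: dial (left) + box ; origin noted
a=crop("scene",140,210,130,100,6); 
cv2.imwrite("pics/c1.png",a)
b=np.hstack([crop("scene",310,235,65,60,6),crop("side",250,140,65,60,6)]);cv2.imwrite("pics/c2.png",b)
cv2.imwrite("pics/c3.png",crop("side",270,175,110,95,6))
E
```

```text
(no output)
```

View pics/c1.png

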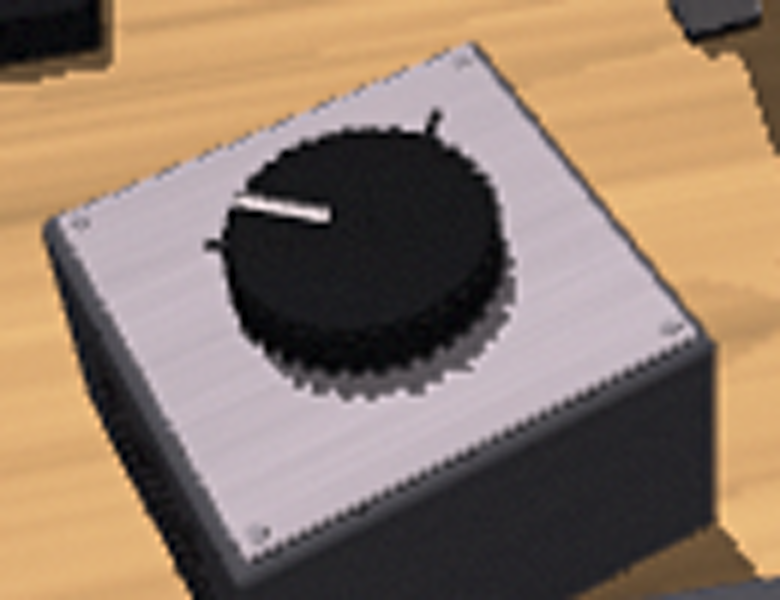

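View pics/c2.png

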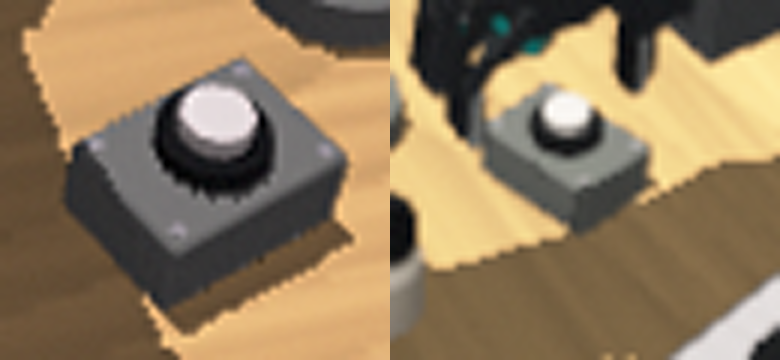

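View pics/c3.png

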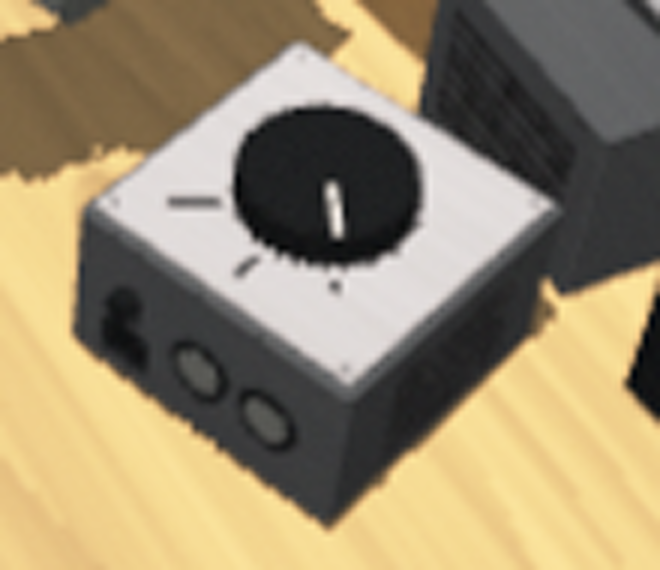

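Crop 1 and 3: plate corners scene-crop (475,42),(48,222),(240,575),(712,338), side-crop (300,42),(88,205),(347,388),(560,208); dial top at (362,230) / (328,181). The pointer is at the short mark. Crop 2: the box is grey, with its cap centre at (217,110) / (181,108).

```bash
cat > h.py <<'E'
from workcell import robot,cams
import cv2,numpy as np
def onplane(n,px,z):
    c=cams.camera_info(n);R,t=c['R'],c['t'];C=-R.T@t
    d=R.T@np.array([(px[0]-c['cx'])/c['fx'],(px[1]-c['cy'])/c['fy'],1]);return C+d*(z-C[2])/d[2]
def up(p,o,k=6): return (o[0]+(p[0]+.5)/k-.5,o[1]+(p[1]+.5)/k-.5)
E
python3 - <<'E'
from h import *
np.set_printoptions(precision=4,suppress=True)
S=(140,210);D=(270,175)
for n,o,cs,dc,pt in(("scene",S,[(475,42),(48,222),(240,575),(712,338)],(362,230),[(330,215),(237,202)]),("side",D,[(300,42),(88,205),(347,388),(560,208)],(328,181),[(331,183),(338,240)])):
    P=np.array([onplane(n,up(p,o),.118) for p in cs]);print(n,P[:,:2].tolist(),P.mean(0),np.linalg.norm(P-np.roll(P,1,0),axis=1))
    print('dial',onplane(n,up(dc,o),.145),'ptr',[onplane(n,up(p,o),.145)[:2] for p in pt])
for z in(.05,.055,.06,.065,.07):print(z,onplane("scene",up((217,110),(310,235)),z)[:2],onplane("side",up((181,108),(250,140)),z)[:2])
for n,o,cs in(("scene",(310,235),[(240,60),(72,152),(172,255),(345,160)]),("side",(250,140),[(155,85),(95,150),(190,195),(258,150)])):
    P=np.array([onplane(n,up(p,o),.04) for p in cs]);print(P[:,:2].tolist(),P.mean(0),np.linalg.norm(P-np.roll(P,1,0),axis=1))
E
```

```text
scene [[0.511537586739967, -0.09288601829228053], [0.5669539131900934, -0.2572389567076843], [0.7292500791027503, -0.20258594280912215], [0.6733714788255192, -0.03752303488506868]] [ 0.6203 -0.1476  0.118 ] [0.171  0.1734 0.1713 0.1743]
dial [ 0.6212 -0.1481  0.145 ] ptr [array([ 0.6119, -0.158 ]), array([ 0.5983, -0.1887])]
side [[0.6706874844311311, -0.044222679081049265], [0.5075163224718615, -0.09824910179360957], [0.5624781421962405, -0.25851243376945165], [0.7255600137939497, -0.20806514291912037]] [ 0.6166 -0.1523  0.118 ] [0.1728 0.1719 0.1694 0.1707]
dial [ 0.612  -0.1585  0.145 ] ptr [array([ 0.6126, -0.1603]), array([ 0.5948, -0.1944])]
0.05 [0.6315 0.1833] [0.6496 0.1864]
0.055 [0.6353 0.1809] [0.6467 0.1815]
0.06 [0.6391 0.1784] [0.6438 0.1766]
0.065 [0.6428 0.176 ] [0.6409 0.1717]
0.07 [0.6466 0.1736] [0.638  0.1667]
[[0.6017134370152778, 0.20775415055127633], [0.6305670721025431, 0.12501339604240114], [0.6853307383284253, 0.14370217076799646], [0.6588393497282201, 0.22610683105387153]] [0.6441 0.1756 0.04  ] [0.06   0.0876 0.0579 0.0866]
[[0.6511919508610512, 0.22301606065162605], [0.5889482509269461, 0.18528280117683837], [0.6221260662365173, 0.12359004424878695], [0.6793642337008672, 0.14067386602316478]] [0.6354 0.1681 0.04  ] [0.087  0.0728 0.07   0.0597]
```

Dial centre is about (0.618,-0.150), with the front yawed about 18.6° and the pointer measured at 243° against 243.6° expected for the short mark. The button top is about (0.641,0.177,0.062). Clockwise means the bearing gets smaller. I'll start the fingertip at bearing 221°, r 33 mm, with the gripper shut.

Call:
arm_command:
  motion:
    - [1.7,-4.3,-1,0,0,0,0]
    - [3.4,-8.6,-2,0,0,0,0]
    - [5.1,-12.9,-4,0,0,0,0]
    - [6.8,-17.2,-6,0,0,0,0]
    - [6.8,-17.2,-6,0,0,0,0]
    - [6.8,-17.2,-7,0,0,0,0]
    - [6.8,-17.2,-7.5,0,0,0,0]
    - [6.8,-17.2,-7.5,0,0,0,0]

```text
t: 1.1
eef_pos: [0.5927, -0.1709, 0.1733]
eef_rot: [-0.0, 0.707, 0.708, -0.0]
ft_force: [-0.9, -0.0, 0.3]
width: 0.0001
gripper_force: 0.0
```

```bash
python3 - <<'E'
from h import *
print(robot.get_state()['ft_force'])
a=cams.get_image("wrist");b=cams.get_image("side");c=cams.camera_info("wrist");s=robot.get_state();print(s['eef_pos'],s['width'],c)
b=cv2.resize(b[150:270,260:400],None,fx=2.8,fy=3.2)
cv2.imwrite("pics/w1.png",np.hstack([cv2.resize(b,(392,384)),a[:,56:456]]))
E
```

```text
[-0.88622337 -0.03725103  0.34788469]
[ 0.59300939 -0.17124812  0.17384678] 5.5368435578667084e-05 {'fx': 297.3186396354542, 'fy': 297.3186396354542, 'cx': 260.8548755314179, 'cy': 187.32092190686086, 'R': array([[ 9.99999387e-01,  5.32858131e-04,  9.70697357e-04],
       [ 2.25051563e-04, -9.56110652e-01,  2.93005753e-01],
       [ 1.08422458e-03, -2.93005355e-01, -9.56110185e-01]]), 't': array([-0.59463551, -0.18096317,  0.25646523])}
```

View pics/w1.png

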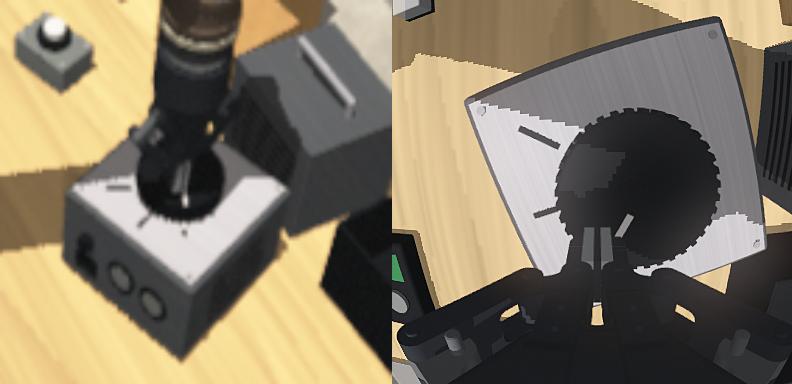

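The wrist view puts the dial centre at (302,188) of the full image, so about (0.617,-0.147). That agrees with the earlier fix. The fingertip is above the dial at about r 33 mm. Lowering to contact.

Call:
arm_command:
  motion:
    - [0,0,-0.5,0,0,0,0]
    - [0,0,-0.9,0,0,0,0]
    - [0,0,-1.05,0,0,0,0]
    - [0,0,-1.1,0,0,0,0]
    - [0,0,-1.1,0,0,0,0]

```text
t: 1.82
eef_pos: [0.593, -0.1721, 0.1623]
eef_rot: [0.0, 0.707, 0.707, 0.0]
ft_force: [0.3, -0.2, -0.9]
width: 0.0002
gripper_force: 0.0
```

Call:
arm_command:
  motion:
    - [0,0,-0.1,0,0,0,0]
    - [0,0,-0.1,0,0,0,0]

```text
t: 2.08
eef_pos: [0.5932, -0.1722, 0.162]
eef_rot: [0.001, 0.707, 0.707, 0.0]
ft_force: [-1.3, -0.3, 4.6]
width: -0.0004
gripper_force: 2.2
```

Call:
arm_command:
  motion:
    - [0,0,-0.1,0,0,0,0]
    - [0,0,-0.1,0,0,0,0]

```text
t: 2.33
eef_pos: [0.5934, -0.1724, 0.162]
eef_rot: [0.001, 0.707, 0.707, 0.0]
ft_force: [-2.3, 0.2, 8.7]
width: -0.0001
gripper_force: 4.6
```

Call:
arm_command:
  motion:
    - [0,0,-0.08,0,0,0,0]
    - [-0.13,0.14,-0.08,0,0,0,0]
    - [-0.24,0.28,-0.08,0,0,0,0]
    - [-0.35,0.43,-0.08,0,0,0,0]
    - [-0.44,0.57,-0.08,0,0,0,0]

```text
t: 2.95
eef_pos: [0.5903, -0.1678, 0.162]
eef_rot: [0.003, 0.707, 0.707, 0.001]
ft_force: [1.0, -4.3, 8.9]
width: -0.0001
gripper_force: 4.8
```

Call:
arm_command:
  motion:
    - [-0.03,0.04,-0.1,0,0,0,0]
    - [-0.12,0.2,-0.1,0,0,0,0]
    - [-0.21,0.38,-0.1,0,0,0,0]
    - [-0.29,0.58,-0.1,0,0,0,0]

```text
t: 3.45
eef_pos: [0.588, -0.1626, 0.162]
eef_rot: [0.004, 0.707, 0.707, 0.001]
ft_force: [1.2, -5.5, 13.5]
width: -0.0002
gripper_force: 6.7
```

Call:
arm_command:
  motion:
    - [-0.06,0.15,0,0,0,0,0]
    - [-0.1,0.31,0,0,0,0,0]
    - [-0.14,0.47,0,0,0,0,0]
    - [-0.17,0.63,0,0,0,0,0]

```text
t: 3.95
eef_pos: [0.586, -0.1554, 0.162]
eef_rot: [0.003, 0.707, 0.707, 0.001]
ft_force: [0.7, -1.4, 14.0]
width: 0.0002
gripper_force: 7.4
```

```bash
python3 - <<'E'
from h import *
a=cams.get_image("wrist");b=cams.get_image("side");s=robot.get_state();print(s['eef_pos'],s['ft_force'])
b=cv2.resize(b[175:270,280:380],(392,384),interpolation=cv2.INTER_CUBIC)
cv2.imwrite("pics/w2.png",np.hstack([b,a[:,56:456]]))
E
```

```text
[ 0.58589742 -0.15497094  0.16196595] [ 0.15637155 -1.8503912  16.43807939]
```

View pics/w2.png

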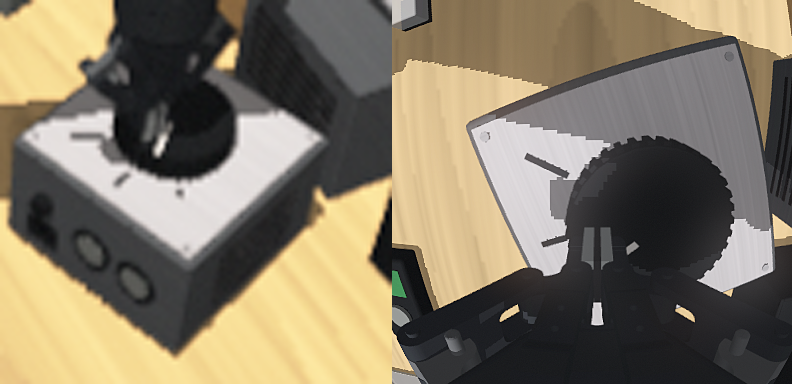

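The pointer has turned about 30° and the drag force has dropped, so the dial is past the crest. Continuing the arc to the notch, then lifting.

Call:
arm_command:
  motion:
    - [-0.03,0.15,0.03,0,0,0,0]
    - [-0.05,0.3,0.03,0,0,0,0]
    - [-0.07,0.45,0.03,0,0,0,0]
    - [-0.08,0.55,0.03,0,0,0,0]
    - [-0.08,0.55,0.03,0,0,0,0]

```text
t: 4.68
eef_pos: [0.5851, -0.1487, 0.1619]
eef_rot: [0.002, 0.707, 0.707, 0.002]
ft_force: [0.6, 1.3, 13.3]
width: -0.0002
gripper_force: 6.9
```

Call:
arm_command:
  motion:
    - [0,0,0.3,0,0,0,0]
    - [0,0,1,0,0,0,0]
    - [0,0,3,0,0,0,0]
    - [0,2,6,0,0,0,0]
    - [0,8,8,0,0,0,0]
    - [0,12,8,0,0,0,0]
    - [0,15,8,0,0,0,0]
    - [0,15,8,0,0,0,0]

```text
t: 5.68
eef_pos: [0.583, 0.0031, 0.2386]
eef_rot: [-0.0, 0.706, 0.708, -0.0]
ft_force: [0.2, 0.2, -0.3]
width: -0.0006
gripper_force: 0.0
```

```bash
python3 - <<'E'
from h import *
a=cams.get_image("scene");b=cams.get_image("side");s=robot.get_state();print(s['eef_pos'],s['ft_force'])
cv2.imwrite("pics/w3.png",np.hstack([cv2.resize(b[175:270,280:380],(400,380),interpolation=cv2.INTER_CUBIC),cv2.resize(a[205:300,140:240],(400,380),interpolation=cv2.INTER_CUBIC)]))
E
```

```text
[0.58309605 0.00121261 0.23856801] [ 0.09078796 -0.56561278  1.18799928]
```

View pics/w3.png

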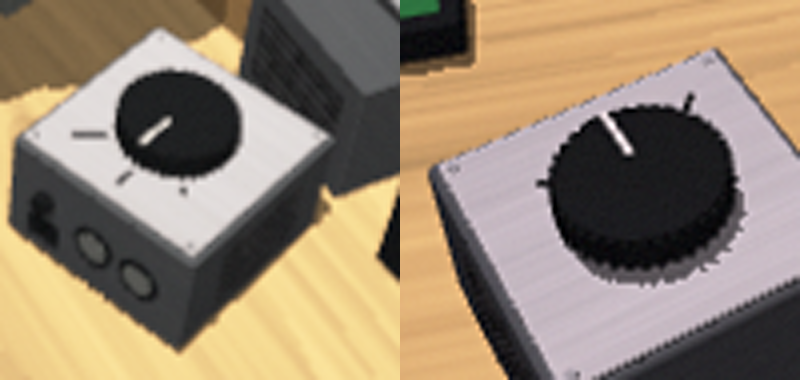

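The pointer now lines up with the medium mark in both views. Moving over the grey box's button.

Call:
arm_command:
  motion:
    - [2,6,0,0,0,0,0]
    - [4,12,0,0,0,0,0]
    - [5.8,17.5,0,0,0,0,0]
    - [5.8,17.5,-4,0,0,0,0]
    - [5.8,17.5,-8,0,0,0,0]
    - [5.8,17.5,-12,0,0,0,0]
    - [5.8,17.5,-13.5,0,0,0,0]
    - [5.8,17.5,-13.5,0,0,0,0]

```text
t: 6.78
eef_pos: [0.641, 0.1753, 0.1031]
eef_rot: [-0.0, 0.708, 0.707, -0.001]
ft_force: [0.4, -0.0, 0.5]
width: 0.0003
gripper_force: 0.0
```

```bash
python3 - <<'E'
from h import *
a=cams.get_image("wrist");c=cams.camera_info("wrist");b=cams.get_image("scene");s=robot.get_state();print(s['eef_pos'],s['ft_force'],c['t'])
b=cv2.resize(b[225:305,305:385],(384,384),interpolation=cv2.INTER_CUBIC)
cv2.imwrite("pics/w4.png",np.hstack([b,a[:,56:456]]))
E
```

```text
[0.64218593 0.17599202 0.10553726] [-0.80990157  0.7436386   0.3820004 ] [-0.64310336  0.17228537  0.29231995]
```

View pics/w4.png

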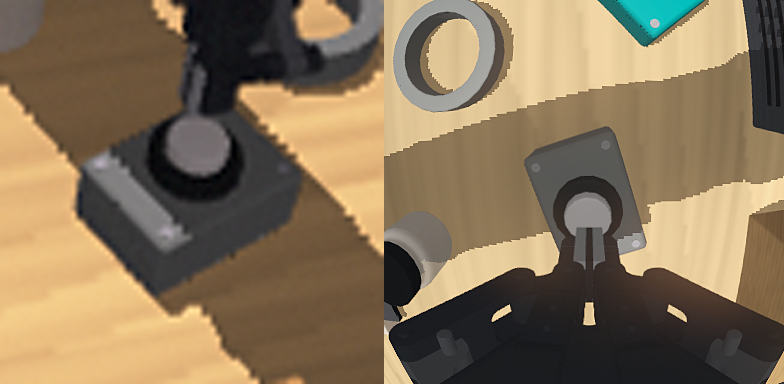

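The cap centre is at (260,212) in the full wrist image, so about (0.643,0.182). I'll shift 4 mm in +y and go down.

Call:
arm_command:
  motion:
    - [0,0.4,-0.8,0,0,0,0]
    - [0,0.4,-1.6,0,0,0,0]
    - [0,0.4,-2.2,0,0,0,0]
    - [0,0.4,-2.4,0,0,0,0]
    - [0,0.4,-2.4,0,0,0,0]

```text
t: 7.5
eef_pos: [0.6411, 0.1803, 0.0797]
eef_rot: [-0.0, 0.707, 0.707, -0.0]
ft_force: [0.4, 0.4, 0.6]
width: -0.0002
gripper_force: 0.0
```

Tip is at 0.063 with no contact yet. Stepping down through the travel.

Call:
arm_command:
  motion:
    - [0,0,-0.15,0,0,0,0]
    - [0,0,-0.3,0,0,0,0]
    - [0,0,-0.4,0,0,0,0]
    - [0,0,-0.4,0,0,0,0]

```text
t: 8.0
eef_pos: [0.6414, 0.1803, 0.0761]
eef_rot: [0.0, 0.707, 0.707, 0.0]
ft_force: [0.5, -0.9, 3.2]
width: -0.0
gripper_force: 1.5
```

Call:
arm_command:
  motion:
    - [0,0,-0.15,0,0,0,0]
    - [0,0,-0.3,0,0,0,0]
    - [0,0,-0.4,0,0,0,0]
    - [0,0,-0.4,0,0,0,0]

```text
t: 8.5
eef_pos: [0.6414, 0.1804, 0.073]
eef_rot: [0.0, 0.707, 0.707, 0.001]
ft_force: [-2.6, -0.0, 10.2]
width: -0.0002
gripper_force: 4.8
```

Call:
arm_command:
  motion:
    - [0,0,-0.1,0,0,0,0]
    - [0,0,-0.1,0,0,0,0]
    - [0,0,-0.1,0,0,0,0]

```text
t: 8.88
eef_pos: [0.6415, 0.1804, 0.0729]
eef_rot: [0.001, 0.707, 0.707, 0.001]
ft_force: [-4.2, -0.7, 14.1]
width: 0.0002
gripper_force: 7.1
```

The button has bottomed out: z stays at 0.073 while the force rises to 14 N. Releasing straight up, slowly and then clear.

Call:
arm_command:
  motion:
    - [0,0,0.2,0,0,0,0]
    - [0,0,0.6,0,0,0,0]
    - [0,0,1.2,0,0,0,0]
    - [0,0,3,0,0,0,0]
    - [0,0,7,0,0,0,0]
    - [0,0,12,0,0,0,0]
    - [0,-5,16,0,0,0,0]
    - [0,-5,16,0,0,0,0]

```text
t: 9.88
eef_pos: [0.6425, 0.1283, 0.2359]
eef_rot: [0.002, 0.708, 0.706, 0.003]
ft_force: [0.2, 0.3, -0.1]
width: -0.0001
gripper_force: 0.0
```

```bash
python3 - <<'E'
from h import *
a=cams.get_image("scene");s=robot.get_state();print(s['eef_pos'],s['ft_force'])
d=cv2.absdiff(a,cv2.imread("pics/scene0.png"))
cv2.imwrite("pics/w5.png",np.hstack([cv2.resize(a[205:300,140:240],(400,380)),cv2.resize(a[225:305,305:385],(384,380),interpolation=cv2.INTER_CUBIC)]))
E
```

```text
[0.64191705 0.12919044 0.23354491] [-0.51077382  0.36673336 -0.72568846]
```

View pics/w5.png

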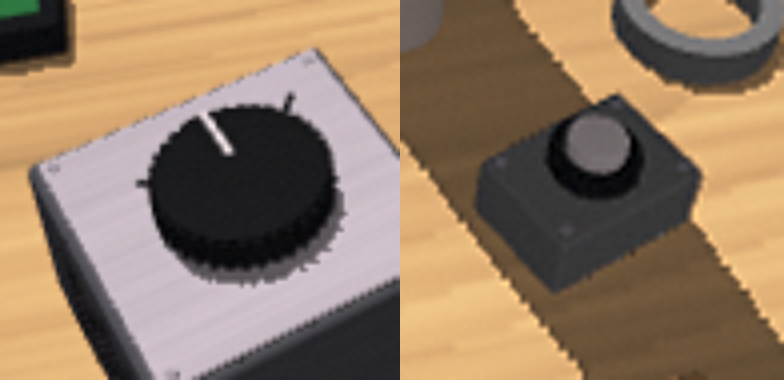

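The dial is at the medium mark, the button is up again, the box has not moved, and the arm is clear.

```bash
python3 -c "
from workcell import robot
print(robot.job_done())"
```

```text
the job is handed in; nothing more can be done
None
```

The dial was turned one click clockwise to the medium mark, then the grey switch box's button was pressed fully down and came back up; the box did not move, and I handed the job in at about 10 s with the arm clear.

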